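# Restock the cold well and lock its tongued cover boards down

### The job

Shut the steel cold well on the counter for the night. First clear it: the soap bottle standing inside it and the spare tap nozzle on its rear ledge both go to the dark bench on the left, standing upright. Then stand all the drink cans upright in the well, and last close it with the two bamboo cover boards side by side: hold each board with its tongued edge low, push the tongue under the lip of the rail on the robot's side and lower the board until it locks behind the ridge and lies flat on the ledge; do not shove or tip the steel jigger that stands beside the well.

Things in the scene. Friction and masses are not known exactly. Their poses are not given: they have to be found in the camera images.
- well: the cold well: open steel box fixed on the counter. Origin at its foot, z up, +x away from the robot (to the wall), +y left. Outside x = -85..+88, y = -111..+111 mm; inside x = -47..+58, y = -98..+98 mm, floor at z = 14 mm. Side walls rise to z = 168 mm; the rear wall's flat top (x = 58..88 mm, z = 152 mm) is the ledge for the boards' free edges
- well_groove (a point): mouth of the groove in the rail on the well's front wall, on the groove floor, mid length (well x = -67, y = 0, z = 152 mm); the well's axes. The groove opens to +x, is 12 mm deep in x, 196 mm long and 12 mm high under its lip, which is 4 mm thick and ends above this point. A ridge 6 mm wide (x = 14..20 mm from here), 5 mm high, runs along in front of it
- well_seat_l (a point): where the middle of the bar pull is when a board is seated in the left half (well x = 8.5, y = 48, z = 196 mm; good within 3 mm in x, 15 in y); a seated board is level, its axes parallel to the well's, its underside at z = 152 mm and the tip of its tongue 7 to 12 mm deep in the groove
- well_seat_r (a point): the same for the right half (y = -48 mm)
- board_a_grip (a point): middle of the bar pull of a bamboo cover board (0.25 to 0.42 kg, starts flat on the counter, pull up). x: from tongued edge to free edge, y: along the tongue, z: out of its top. Bar: dark steel, 80 (x) x 12 (y) x 18 mm (z), middle 28 mm above the top face, 44 above the underside. Board 16 mm thick, 90 wide (y); from here 85.5 mm to the tongue's tip, 73.5 to the free edge
- board_a_tongue (a point): lower edge of the tip of that board's tongue, mid width; same axes. The tongue is 6 mm thick for 12 mm, then 8 mm up to 16 mm, where the full 16 mm begin. The underside has a channel, 7 mm deep, 21 to 35 mm behind the tip, that drops over the rail's ridge. The tongue enters with the free edge raised 12 to 22 degrees
- board_b_grip (a point): the same point of the second board, which is identical; either board fits either half of the well
- board_b_tongue (a point): lower edge of the tip of the second board's tongue
- can_a_mid (a point): middle (67 mm above its foot) of a drink can, 52 mm across, 134 mm tall, 0.2 kg, standing on the counter in front of the well; z is the can's axis. One to three of these cans are present
- can_b_mid (a point): the same for a second can
- can_c_mid (a point): the same for a third can
- soap_mid (a point): middle (100 mm above its foot) of the white dish-soap bottle with the pink cap, 200 mm tall, 0.28 kg; its body is 36 to 41 mm thick along x and 54 to 60 mm along y and straight up to 146 mm above its foot. Starts standing in the well with its x along the well's y
- nozzle_mid (a point): middle (31 mm above its foot) of a chromed tap nozzle, 62 mm tall, standing on its 29 mm flange; above the flange (14 mm high) it is a tube 18 mm across. Starts on the well's rear ledge
- bench_spot (a point): a point on the free corner of the dark bench on the left, on its surface (5 mm above the counter's); its nearest edge runs 65 mm to the robot's side of it, along (0.87, -0.50) in world x, y, and at least 70 mm along that line both ways are free. The tall coffee machine stands between bench and well: pass it within 0.45 m of the robot's axis
- jigger: steel bar jigger, 45 mm across, 87 mm tall, standing in the gap between the well and the coffee machine; origin at its foot. Leave it standing there

How it is judged:
On the way, in this order (a step that is already met when the one before it is completed fails the run):
1. the soap bottle and the spare nozzle stand upright on the dark bench (world y of each of soap_mid, nozzle_mid above 0.31 m and height (world z) of soap_mid between 0.095 and 0.115 m and angle between each of soap_mid, nozzle_mid's own z axis and vertical below 0.1 rad and height (world z) of nozzle_mid between 0.026 and 0.046 m), for 0.3 s.
2. every can stands upright inside the well (x of can_a_mid in the frame of well between -0.047 and 0.058 m and y of can_a_mid in the frame of well between -0.098 and 0.098 m and z of each of can_a_mid, can_b_mid, can_c_mid in the frame of well below 0.09 m and angle between each of can_a_mid, can_b_mid, can_c_mid's own z axis and vertical below 0.1 rad and x of can_b_mid in the frame of well between -0.047 and 0.058 m and y of can_b_mid in the frame of well between -0.098 and 0.098 m and x of can_c_mid in the frame of well between -0.047 and 0.058 m and y of can_c_mid in the frame of well between -0.098 and 0.098 m), for 0.3 s.
At the end, for the whole second after the job is handed in: Soap and nozzle upright (0.1 rad) on the bench; all cans upright (0.1 rad) in the well; each board level (0.025 rad) and square (0.1 rad), one per half (pull 30 to 66 mm from the middle), its tongue tip 4 mm or more under the lip and within 3.5 mm of the groove floor (all of step 1 and all of step 2 and x of board_a_tongue in the frame of well between -0.083 and -0.071 m and z of board_a_tongue in the frame of well between 0.149 and 0.1555 m and z of board_a_grip in the frame of well between 0.192 and 0.2 m and angle between each of board_a_grip, board_b_grip's own z axis and vertical below 0.025 rad and angle between the x axis of each of board_a_grip, board_b_grip and the x axis of well, either way round below 0.1 rad and (y of board_a_grip in the frame of well between 0.03 and 0.066 m or y of board_a_grip in the frame of well between -0.066 and -0.03 m) and x of board_b_tongue in the frame of well between -0.083 and -0.071 m and z of board_b_tongue in the frame of well between 0.149 and 0.1555 m and z of board_b_grip in the frame of well between 0.192 and 0.2 m and (y of board_b_grip in the frame of well between 0.03 and 0.066 m or y of board_b_grip in the frame of well between -0.066 and -0.03 m)); the robot touches nothing.
It fails at once if the jigger is shoved more than 3 cm (distance of jigger from where it was at the start of the episode above 0.03 m).
It fails at once if the jigger is tipped (angle between jigger's own z axis and vertical above 0.35 rad).
Of can_a, can_b, can_c only 1 to 3 are there at a start; the rules pass over those that are not, and their reading is None.
At some moment in a run one of board_a, board_b may be knocked a few centimetres aside while the robot is not near it.
It also fails if it takes over 210 s, if anything falls off the work surface, if the arm or the gripper's body presses on something with over 40 N, if the wrist force passes 120 N, or if a joint passes its speed limit or range.

### The arm

A 6-joint arm with a two-finger parallel gripper is mounted at the origin on a cart in front of the work surface, level with it; the furniture and walls round the work are solid. World frame = base frame: x ahead of the robot, y to its left, z up, the work surface at z = 0. Lengths are in m, angles in rad, forces in N, time in s.
With the tool pointing down it reaches from about 0.3 to 0.875 m from the base axis. Payload 6.4 kg.
Tool frame: the origin (TCP) lies midway between the tips of the shut fingers; the grasp point (between the pads) lies bot.hold_point_z behind it (bot.hold_point_z is the distance from the TCP to the grasp point, in m); z points along the fingers, y is the line along which they close (so a half turn about z gives the same grasp; the last joint's range is limited). The gripper opens to 88 mm and grips with 3 to 60 N. Pads are 18 mm wide; open, the fingers measure 123 mm over their backs; the gripper's body (75 mm by 187 mm) begins 45 mm behind the grasp point.
Start: joints at [0.966, 0.181, 1.607, -0, 1.354, -0.206], TCP at [0.223, 0.53, 0.239] pointing down, gripper open.
Joint ranges: [-2.99, 2.99], [-0.89, 2.07], [0.3, 2.58], [-1.14, 4.28], [0, 2.63], [-3.12, 3.12]. Speed limits (rad/s): [2.57, 2.57, 3.01, 3.14, 3.14, 3.14].

### API

Orientations are given as a 3x3 rotation matrix whose columns are the frame's x, y, z axes.
In Python, from plant import bot gives the robot as it stands. The module is installed in compiled form; this text tells all that it offers. Calls block until the motion is done:
- bot.move_ptp(position, orientation): joint-space move of the TCP to a pose.
- bot.servo_line(position, vel=0.15, frame=None, contact_N=None): straight line of the TCP; frame=None keeps the orientation; vel is the mean speed in m/s. With contact_N (N) it stops when the force on the tool has changed by that much, and returns True; else False.
- bot.set_joints(angles): joint-space move.
- bot.gripper_to(opening): finger opening in m; the grip force is fixed at half the most; returns when the fingers have stopped.
- bot.pause(seconds).
- bot.ik(position, orientation): joint angles nearest the present ones, or None.
- bot.sense(): the state.
- bot.capture(name): name is "side" or "top"; returns a dict with "image" (384x512x3 uint8, red, green, blue), "z_map" (384x512 float32, m along the optical axis (not along the pixel's ray), 0 where there is no reading), "mtx" (3x3 intrinsics, pixels), "k1" (the pictures are not rectified: a ray, as slopes to the right and down, at radius r is drawn at 1 + k1 r^2 times it, then the intrinsics apply), "rvec" (rotation vector, rad) and "tvec" (3), from world to camera coordinates, as OpenCV has them. Camera axes: x right, y down, z forward; pixel columns grow to the right and rows downward; lengths in m; the calibration is good to about 2 mm. A picture is of the moment at which its call begins.
A pose or a line that the arm cannot do raises bot.Unreachable and nothing moves.
- bot.sign_off(): hands the job in; it is judged then, once.
Trained networks look in the newest picture that a camera, given by its name, has taken for a name from the list of things; names that differ only in an ending like _2 or _b are one class to them, and where a whole thing is asked for, a point or a joint stands for the part that bears it (a point fixed in the world has none). Each returns a list of dicts, best first, with "p" (0 to 1); they miss things now and then, are a little off and sometimes report something else, mostly with a low value. They report only what shows in the picture. A call takes as long as a camera call.
- bot.boxes_of(target, camera): "centre" ([x, y, z] in m, in the coordinates of the camera as it stood for that picture, good to about 4 mm: the middle of the surface that is visible of it).
The state is a dict: "clock": time; "joint_positions": joint angles; "qd": joint speeds; "joint_efforts": joint torques, N m; "position": TCP position; "tcp_rot": TCP orientation; "wrist_force": force on the tool from outside, world axes, zero at the start; "wrist_torque": the same for the moment, N m; "width": finger opening in m; "grip_force": force on a finger pad.
Only numpy, scipy, OpenCV 4.12 (cv2) and the standard library are available. Lean on these libraries where they do the work, as an engineer would, in place of code of your own. Each camera call takes 0.05 s, during which the arm holds its last target. There are 200 camera calls.

## Working session

There is one attempt and no reset: what is moved stays moved. The work goes in short steps, each a Python script; the robot and the scene stay as the last script left them, time stands still between calls to the robot, and variables do not carry over. Pictures are saved under pics/ and viewed, at most 14 in all, crops included, and the job is handed in when it is done.

```bash
mkdir -p pics; cat > h.py <<'E'
import numpy as np, cv2
from plant import bot
def cam(name, save=None):
    c=bot.capture(name)
    if save: cv2.imwrite('pics/'+save,c['image'][:,:,::-1])
    R=cv2.Rodrigues(np.array(c['rvec'],float))[0]; c['R']=R; c['t']=np.array(c['tvec'],float).ravel()
    return c
def toworld(c,p): return c['R'].T@(np.array(p)-c['t'])
def cloud(c):
    """world point for each pixel, HxWx3 (nan where none)"""
    h,w=c['z_map'].shape; K=np.array(c['mtx'],float)
    u,v=np.meshgrid(np.arange(w),np.arange(h))
    uv=np.stack([u,v],-1).reshape(-1,1,2).astype(np.float64)
    n=cv2.undistortPoints(uv,K,np.array([c['k1'],0,0,0],float)).reshape(h,w,2)
    z=np.where(c['z_map']>0,c['z_map'],np.nan)
    P=np.dstack([n[...,0]*z,n[...,1]*z,z])
    return (P-c['t'])@c['R']
def det(name,c,cname,n=4):
    return [(round(d['p'],2),np.round(toworld(c,d['centre']),3)) for d in bot.boxes_of(name,cname)[:n]]
E
python3 - <<'E'
from h import *
s=bot.sense(); print(s['clock'],s['position'],bot.hold_point_z,s['width'])
for n in('side','top'):
    c=cam(n,n+'0.png'); print(n,'cam at',-c['R'].T@c['t'], c['R'][2])
    for t in ['well','well_groove','board_a_grip','board_a_tongue','can_a_mid','soap_mid','nozzle_mid','bench_spot','jigger']:
        print(t,det(t,c,n))
    np.savez(n+'0.npz',P=cloud(c),I=c['image'])
E
```

```text
0.0 [0.22295736 0.52945158 0.23784977] 0.0187 0.08794991660310361
side cam at [-0.04706748 -1.07043465  0.94246496] [ 0.36921991  0.72705216 -0.57885388]
well [(0.8, array([ 0.56 , -0.281,  0.12 ]))]
well_groove [(0.63, array([ 0.559, -0.282,  0.12 ]))]
board_a_grip [(0.91, array([ 0.368, -0.38 ,  0.018]))]
board_a_tongue [(0.77, array([ 0.366, -0.377,  0.016]))]
can_a_mid [(0.69, array([ 0.517, -0.073,  0.121])), (0.57, array([ 0.493, -0.457,  0.016]))]
soap_mid [(0.77, array([ 0.583, -0.23 ,  0.144]))]
nozzle_mid [(0.51, array([ 0.644, -0.269,  0.183])), (0.36, array([ 0.492, -0.462,  0.018]))]Traceback (most recent call last):
  File "<stdin>", line 6, in <module>
  File "h.py", line 19, in det
    return [(round(d['p'],2),np.round(toworld(c,d['centre']),3)) for d in bot.boxes_of(name,cname)[:n]]
                                                                          ~~~~~~~~~~~~^^^^^^^^^^^^
ValueError: it knows: board_a_grip, board_a_tongue, board_b_grip, board_b_tongue, can_a_mid, can_b_mid, can_c_mid, jigger, nozzle_mid, soap_mid, well, well_groove, well_seat
```

```bash
python3 - <<'E'
from h import *
for n in('side','top'):
    c=cam(n,n+'1.png'); print(n,'cam at',-c['R'].T@c['t'], c['R'][2])
    for t in ['well','board_a_grip','can_a_mid','soap_mid','nozzle_mid','jigger']:
        print(t,det(t,c,n))
    np.savez(n+'0.npz',P=cloud(c),I=c['image'])
E
```

```text
side cam at [-0.04706748 -1.07043465  0.94246496] [ 0.36921991  0.72705216 -0.57885388]
well [(0.95, array([ 0.559, -0.285,  0.121]))]
board_a_grip [(0.8, array([ 0.368, -0.379,  0.019]))]
can_a_mid [(0.67, array([ 0.516, -0.071,  0.123]))]
soap_mid [(0.78, array([ 0.584, -0.229,  0.144]))]
nozzle_mid [(0.66, array([ 0.648, -0.264,  0.183])), (0.61, array([ 0.462, -0.152,  0.112])), (0.39, array([ 0.559, -0.283,  0.122]))]
jigger [(0.28, array([ 0.369, -0.379,  0.018]))]
top cam at [ 0.32935738 -0.07083504  1.61300868] [ 0.11932598  0.01493135 -0.99274285]
well [(0.85, array([ 0.592, -0.214,  0.131]))]
board_a_grip [(0.84, array([ 0.375, -0.354,  0.017]))]
can_a_mid [(0.73, array([ 0.512, -0.056,  0.127]))]
soap_mid [(0.61, array([ 0.575, -0.215,  0.143]))]
nozzle_mid []
jigger [(0.57, array([ 0.662, -0.055,  0.048]))]
```

View pics/side0.png

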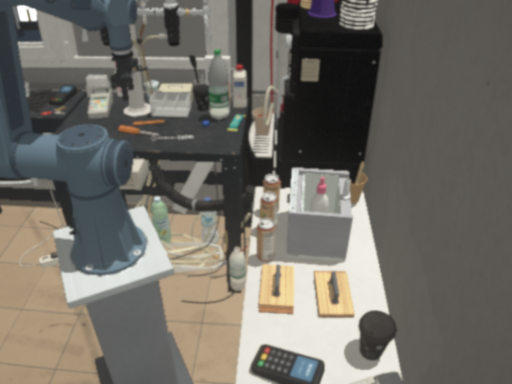

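```bash
sleep 1
```

```text
(no output)
```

View pics/top1.png

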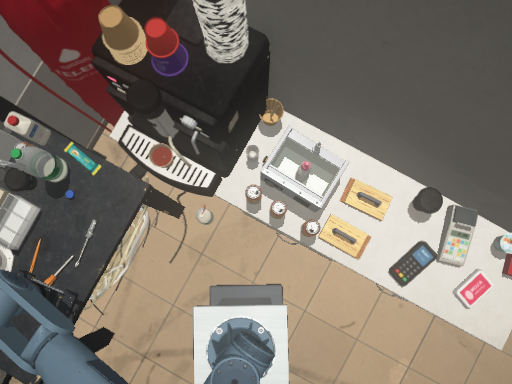

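The side view shows three cans by the well's near face, at (271,185), (268,205) and (265,238). The two boards are at (276,288) and (334,293), and the soap is inside the well at (321,195). The top view shows the well around (305,167), the nozzle on the ledge at about (318,147), the jigger at (252,155), the cans at (253,192), (278,208) and (312,228), and the free bench corner around (120,190).

```bash
python3 - <<'E'
from h import *
d=np.load('top0.npz');P=d['P'];I=d['I']
def at(u,v): return np.round(P[v,u],3)
for u,v in [(305,167),(253,192),(278,208),(312,228),(252,155),(318,147),(317,143),(120,190),(100,200),(130,200),(110,180),(140,195),(150,190),(130,175),(305,165),(366,198),(345,236),(230,170)]: print((u,v),at(u,v))
# well rim
x,y,z=P[...,0],P[...,1],P[...,2]
for lo,hi in((.160,.176),(.146,.158)):
    m=(abs(x-.59)<.17)&(abs(y+.2)<.17)&(z>lo)&(z<hi)
    q=P[m][:,:2].astype(np.float32); print(lo,len(q),cv2.minAreaRect(q))
np.savetxt('rim.txt',q)
crop=I[110:300,200:420][:,:,::-1]; cv2.imwrite('pics/crop1.png',cv2.resize(crop,None,fx=3.6,fy=3.1,interpolation=cv2.INTER_CUBIC)[:600,:800])
b=I[120:320,0:230][:,:,::-1]; cv2.imwrite('pics/crop2.png',cv2.resize(b,None,fx=3,fy=3,interpolation=cv2.INTER_CUBIC))
E
```

```text
(305, 167) [ 0.584 -0.217  0.193]
(253, 192) [ 0.519 -0.056  0.127]
(278, 208) [ 0.466 -0.134  0.129]
(312, 228) [ 0.4   -0.239  0.13 ]
(252, 155) [ 0.656 -0.054  0.046]
(318, 147) [ 0.643 -0.258  0.204]
(317, 143) [ 0.656 -0.256  0.202]
(120, 190) [0.553 0.409 0.004]
(100, 200) [0.519 0.479 0.008]
(130, 200) [0.516 0.372 0.009]
(110, 180) [0.589 0.445 0.004]
(140, 195) [0.534 0.339 0.001]
(150, 190) [ 0.555  0.311 -0.032]
(130, 175) [0.605 0.374 0.004]
(305, 165) [ 0.588 -0.216  0.205]
(366, 198) [ 0.501 -0.434  0.044]
(345, 236) [ 0.375 -0.356  0.05 ]
(230, 170) [0.606 0.021 0.049]
0.16 958 ((0.6621224880218506, -0.20008614659309387), (0.32896319031715393, 0.2728564143180847), 57.23672866821289)
0.146 973 ((0.6601819396018982, -0.1955583691596985), (0.3218294382095337, 0.27216506004333496), 58.795833587646484)
```

View pics/crop1.png

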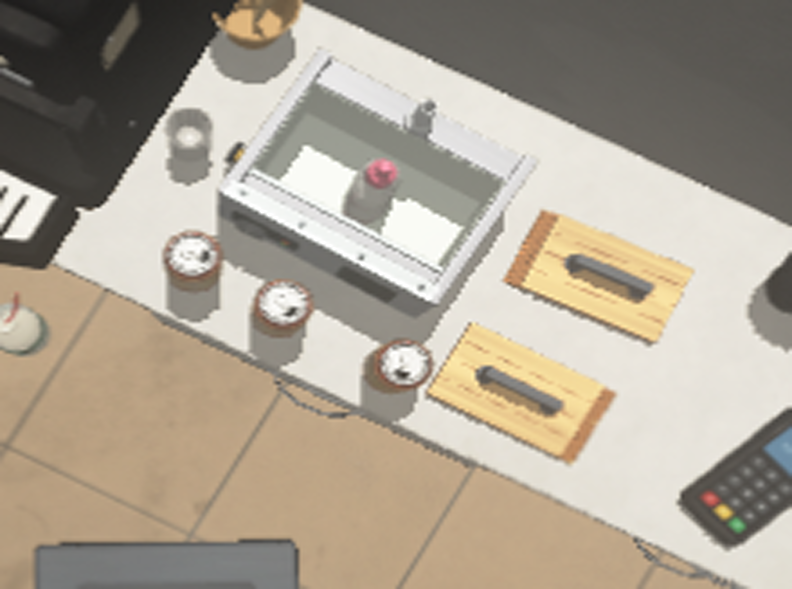

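The crop shows the well's rail facing the robot, with the nozzle at the middle of the rear ledge. Each board has a dark tongue: the upper board's faces left at crop (528,248), and the lower board's faces right at crop (590,425). I'll fit the well, cans, boards and bench from the depth data next.

```bash
cat >> h.py <<'E'
def comp(m,seed):
    n,l=cv2.connectedComponents(m.astype(np.uint8)); v,u=seed
    k=l[v,u]
    if k==0:
        vv,uu=np.nonzero(l); i=np.argmin((vv-v)**2+(uu-u)**2); k=l[vv[i],uu[i]]
    return l==k
E
python3 - <<'E'
from h import *
d=np.load('top0.npz');P=d['P'];I=d['I'].astype(int)
z=P[...,2]
m=comp((z>.135)&(z<.25)&(abs(P[...,0]-.585)<.2)&(P[...,1]<-.03),(180,262))
q=P[m]; r=cv2.minAreaRect(q[:,:2].astype(np.float32)); print('well',len(q),r,np.percentile(q[:,2],[5,25,50,75,95]))
for nm,s in (('A',(236,345)),('B',(198,366))):
    u0,v0=s[1],s[0]
    mm=np.zeros(z.shape,bool); mm[v0-28:v0+29,u0-32:u0+33]=1
    # wood: saturated yellow/brown
    sat=(I[...,0]-I[...,2])>45
    w=comp(mm&sat,(v0+8,u0)); b=mm&(I.max(-1)<110)&(z>.03)
    qb=P[b]; qw=P[w]
    br=cv2.minAreaRect(qb[:,:2].astype(np.float32)); wr=cv2.minAreaRect(qw[:,:2].astype(np.float32))
    print(nm,'bar',br,np.median(qb[:,2]),'wood',wr,np.median(qw[:,2]))
for nm,(u,v) in dict(c1=(253,192),c2=(278,208),c3=(312,228)).items():
    mm=np.zeros(z.shape,bool); mm[v-14:v+15,u-14:u+15]=1; mm&=(z>.12)&(z<.14)
    print(nm,cv2.minEnclosingCircle(P[mm][:,:2].astype(np.float32)),np.median(P[mm][:,2]))
pk=(I[...,0]-I[...,1]>60)&(abs(P[...,0]-.59)<.05)&(abs(P[...,1]+.215)<.04)&(z>.15)
print('cap',P[pk].mean(0),P[pk].min(0),P[pk].max(0))
nz=(z>.172)&(abs(P[...,0]-.65)<.04)&(abs(P[...,1]+.256)<.04)
print('noz',nz.sum(),P[nz].mean(0),P[nz].min(0),P[nz].max(0))
jg=(z>.06)&(abs(P[...,0]-.66)<.05)&(abs(P[...,1]+.055)<.05)
print('jig',jg.sum(),P[jg].mean(0) if jg.any() else 0)
# side cam
d=np.load('side0.npz');S=d['P'];J=d['I'].astype(int)
pk=(J[...,0]-J[...,1]>60)&(abs(S[...,0]-.59)<.05)&(abs(S[...,1]+.215)<.05)&(S[...,2]>.13)
print('cap side',pk.sum(),S[pk].mean(0),S[pk].min(0),S[pk].max(0))
nz=(S[...,2]>.172)&(abs(S[...,0]-.65)<.04)&(abs(S[...,1]+.26)<.05)
print('noz side',nz.sum(),S[nz].mean(0),S[nz].min(0),S[nz].max(0))
# bench
bm=(abs(z-.005)<.012)&(P[...,1]>.28)&(P[...,0]>.25)
e=[]
for v in range(185,300,6):
    uu=np.nonzero(bm[v])[0]
    if len(uu): e.append(P[v,uu.max()][:2])
print(np.round(e,3).tolist())
E
```

```text
well 2026 ((0.5923104882240295, -0.21763232350349426), (0.2236575037240982, 0.1756393015384674), 56.737892150878906) [0.14407592 0.15068088 0.15684799 0.16641405 0.17140375]
A bar ((0.37424036860466003, -0.35200899839401245), (0.0760364904999733, 0.007930031977593899), 53.58487319946289) 0.04677678864513318 wood ((0.3769988417625427, -0.36243605613708496), (0.1560726910829544, 0.091616690158844), 58.87399673461914) nan
B bar ((0.4968641400337219, -0.4421403706073761), (0.07469327002763748, 0.004997462034225464), 58.6451416015625) 0.04524968426340538 wood ((nan, nan), (0.0, 0.0), 0.0) nan
c1 ((0.5192424654960632, -0.05574905499815941), 0.02571379579603672) 0.1282097887792925
c2 ((0.4682915508747101, -0.13431000709533691), 0.026220286265015602) 0.1292280976015065
c3 ((0.40401583909988403, -0.23829272389411926), 0.025786899030208588) 0.1289759544330023
cap [ 0.59164549 -0.21872585  0.19904325] [ 0.58147139 -0.23025304  0.18318596] [ 0.60398936 -0.20866194  0.2197868 ]
noz 40 [ 0.64949341 -0.25780655  0.19879957] [ 0.64129993 -0.26568086  0.17348425] [ 0.65832719 -0.25061396  0.21863336]
jig 944 [ 0.68205002 -0.02315574  0.35868106]
cap side 55 [ 0.58727367 -0.22837129  0.19314998] [ 0.57803653 -0.23500837  0.177517  ] [ 0.60068241 -0.21472176  0.21754182]
noz side 90 [ 0.64691477 -0.2633132   0.19660104] [ 0.64003563 -0.27079293  0.17210818] [ 0.65836967 -0.25107827  0.21695331]
[[0.568, 0.304], [0.547, 0.317], [0.527, 0.329], [0.505, 0.341], [0.485, 0.352], [0.465, 0.365], [0.444, 0.378], [0.424, 0.388], [0.403, 0.399], [0.382, 0.411], [0.362, 0.419], [0.341, 0.437], [0.321, 0.448], [0.301, 0.457], [0.28, 0.471], [0.259, 0.484]]
```

View pics/crop2.png

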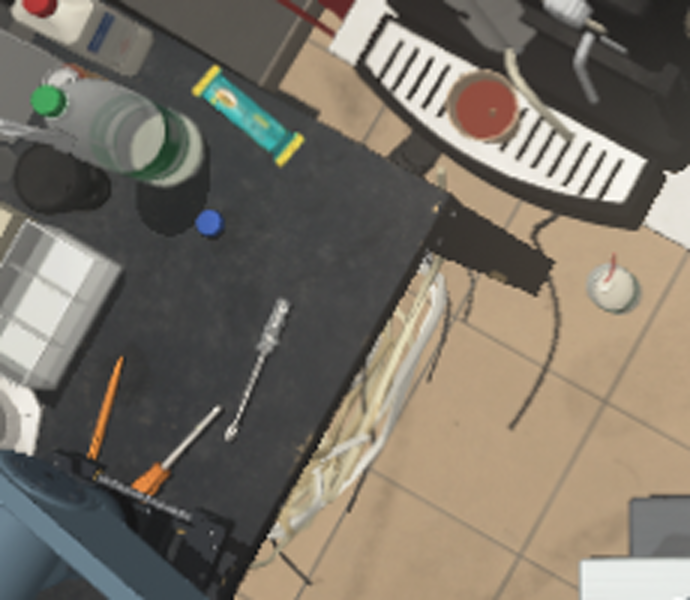

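The crop of the bench shows its free corner area around crop (330,230), with the screwdriver at (265,350) to its left and the blue cap at (208,222). I'll refine the well pose, then move the nozzle.

```bash
cat >> h.py <<'E'
import json,os
from scipy.optimize import least_squares
HP=bot.hold_point_z
if os.path.exists('well.json'):
    W=np.array(json.load(open('well.json')))  # x,y,yaw
    ex=np.array([np.cos(W[2]),np.sin(W[2]),0]); ey=np.array([-ex[1],ex[0],0]); ez=np.array([0,0,1.])
    w2=lambda x,y,z: np.array([W[0],W[1],0])+x*ex+y*ey+z*ez
def down(y):
    y=np.array(y,float); y/=np.linalg.norm(y); zz=np.array([0,0,-1.]); return np.column_stack([np.cross(y,zz),y,zz])
def best(p,y):
    """down orientation with finger line along +-y and the smaller last-joint motion"""
    q0=np.array(bot.sense()['joint_positions']); o=[]
    for s in(1,-1):
        R=down(s*np.array(y)); q=bot.ik(p,R)
        if q is not None: o.append((np.abs(np.array(q)-q0).sum()+3*max(0,abs(q[5])-2.6),s,R,q))
    o.sort(key=lambda a:a[0]); return o[0][2]
def ptp(p,y): 
    R=best(p,y); bot.move_ptp(p,R); return R
def rad(ang,r=.40,z=.32): return np.array([r*np.cos(ang),r*np.sin(ang),z])
def st(): 
    s=bot.sense(); print('t',round(s['clock'],1),np.round(s['position'],4),'w',round(s['width'],4),'gf',round(s['grip_force'],1),'F',np.round(s['wrist_force'],1)); return s
E
python3 - <<'E'
from h import *
P=np.load('top0.npz')['P']; z=P[...,2]
m=comp((z>.135)&(z<.18)&(abs(P[...,0]-.585)<.2)&(P[...,1]<-.03),(180,262)); q=P[m][:,:2]
def ext(w):
    c,s=np.cos(w[2]),np.sin(w[2]); d=q-w[:2]; return d@[c,s],d@[-s,c]
w=np.array([.591,-.217,-.58])
for it in range(6):
    X,Y=ext(w); r=[]
    # edges: extreme point per 8mm bin
    E={}
    for nm,a,b,sg in(('f',X,Y,-1),('r',X,Y,1),('rt',Y,X,-1),('l',Y,X,1)):
        lim=.09 if nm in'fr' else .065; pts=[]
        for lo in np.arange(-lim,lim,.008):
            k=np.nonzero((b>lo)&(b<lo+.008))[0]
            if len(k): i=k[np.argmax(sg*a[k])]; pts.append((b[i],a[i]))
        pts=np.array(pts); f=np.polyfit(pts[:,0],pts[:,1],1); 
        res=pts[:,1]-np.polyval(f,pts[:,0]); g=abs(res)<.004; E[nm]=np.polyfit(pts[g,0],pts[g,1],1)
    dx=(E['f'][1]+E['r'][1])/2-.0015; dy=(E['rt'][1]+E['l'][1])/2
    da=np.mean([-E['f'][0],-E['r'][0],E['rt'][0],E['l'][0]])
    c,s=np.cos(w[2]),np.sin(w[2]); w=w+[c*dx-s*dy,s*dx+c*dy,da]
print(w,E); json.dump(w.tolist(),open('well.json','w'))
E
python3 - <<'E'
from h import *
def wf(p): d=np.array(p)-W[:2]; return np.round([d@ex[:2],d@ey[:2]],4)
for n,p in dict(c1=(.5192,-.0557),c2=(.4683,-.1343),c3=(.404,-.2383),noz=(.6495,-.2578),nozs=(.6469,-.2633),cap=(.5916,-.2187),caps=(.5873,-.2284),jig=(.66,-.055),A=(.3742,-.352),B=(.4969,-.4421)).items(): print(n,wf(p))
for p in (w2(.073,0,.176),w2(.073,0,.3),np.array([.535,.40,.03]),rad(-.35),rad(.6),w2(0,48e-3,.177)): 
  for s in(1,-1): q=bot.ik(p,down(s*ey)); print(np.round(p,3),None if q is None else np.round(q,2))
E
```

```text
[ 0.59028631 -0.21696627 -0.57777525] {'f': array([-0.00127381, -0.08491781]), 'r': array([0.00361542, 0.08791849]), 'rt': array([-0.00397278, -0.11061532]), 'l': array([-0.00124202,  0.11045165])}
c1 [-0.1476  0.0963]
c2 [-0.1473  0.0026]
c3 [-0.1444 -0.1196]
noz [ 0.0719 -0.0019]
nozs [ 0.0727 -0.0079]
cap [ 0.002  -0.0007]
caps [ 0.0037 -0.0112]
jig [-0.0301  0.1738]
A [-0.1073 -0.2311]
B [ 0.0447 -0.2396]
[ 0.651 -0.257  0.176] [-0.54  0.51  1.31 -0.    1.32 -1.54]
[ 0.651 -0.257  0.176] [-0.54  0.51  1.31 -0.    1.32  1.6 ]
[ 0.651 -0.257  0.3  ] [-0.54  0.42  1.18 -0.    1.54 -1.54]
[ 0.651 -0.257  0.3  ] [-0.54  0.42  1.18 -0.    1.54  1.6 ]
[0.535 0.4   0.03 ] [ 0.46  0.62  1.47 -0.    1.05 -0.53]
[0.535 0.4   0.03 ] [ 0.46  0.62  1.47 -0.    1.05  2.61]
[ 0.376 -0.137  0.32 ] [-0.65 -0.3   1.9  -0.    1.54 -1.64]
[ 0.376 -0.137  0.32 ] [-0.65 -0.3   1.9  -0.    1.54  1.5 ]
[0.33  0.226 0.32 ] [ 0.3  -0.3   1.9  -0.    1.54 -0.69]
[0.33  0.226 0.32 ] [ 0.3  -0.3   1.9  -0.    1.54  2.45]
[ 0.617 -0.177  0.177] [-0.46  0.38  1.48 -0.    1.28 -1.46]
[ 0.617 -0.177  0.177] [-0.46  0.38  1.48 -0.    1.28  1.68]
```

```bash
cat > noz.py <<'E'
from h import *
yb=np.array([.87,-.5,0]); 
bot.gripper_to(.05)
p=rad(1.15,.42,.34); bot.move_ptp(p,best(p,ey))
p=rad(-.36,.42,.34); bot.move_ptp(p,best(p,ey))
g=w2(.072,-.003,.195-HP); R=best(g+[0,0,.12],ey); bot.move_ptp(g+[0,0,.12],R)
print('hit',bot.servo_line(g,.12,contact_N=6)); st()
bot.gripper_to(.0); s=st()
bot.servo_line(g+[0,0,.15],.2); st()
E
python3 noz.py
python3 - <<'E'
from h import *
c=cam('top','noz.png'); print(det('nozzle_mid',c,'top'))
E
```

```text
hit False
t 6.9 [ 0.6495 -0.2592  0.1776] w 0.0499 gf 0.0 F [-0.  -0.4 -0.4]
t 7.5 [ 0.649  -0.2588  0.1764] w 0.0159 gf 30.0 F [0.5 0.2 0.9]
t 8.4 [ 0.6484 -0.2585  0.3245] w 0.0163 gf 30.0 F [ 0.3 -0.  -0.3]
[]
```

```bash
cat >> h.py <<'E'
def to_bench(spot,h,y=(.87,-.5,0),opn=.05):
    """carry what is held h above its foot to the bench and release"""
    s=bot.sense(); p=rad(-.36,.42,max(.33,s['position'][2])); bot.move_ptp(p,best(p,ey))
    a=np.arctan2(spot[1],spot[0]); q=rad(a,.42,p[2]); bot.move_ptp(q,best(q,y))
    t=np.array([spot[0],spot[1],.005+h-HP+.002]); R=best(t,y)
    bot.servo_line(t+[0,0,.15],.35,frame=R)
    bot.servo_line(t+[0,0,.02],.2); print('hit',bot.servo_line(t-[0,0,.004],.03,contact_N=4)); st()
    bot.gripper_to(opn); bot.servo_line(t+[0,0,.22],.25); st()
    p=rad(a,.42,.34); bot.servo_line(p,.35)
E
python3 - <<'E'
from h import *
to_bench((.545,.393),.043)
c=cam('top','noz2.png'); print(det('nozzle_mid',c,'top')); P=cloud(c); I=c['image']
m=(abs(P[...,0]-.545)<.04)&(abs(P[...,1]-.393)<.04)&(P[...,2]>.03); print(m.sum(),P[m].mean(0),P[m].max(0),P[m].min(0))
c=cam('side'); print(det('nozzle_mid',c,'side'))
E
```

```text
hit True
t 13.5 [0.5446 0.3928 0.0294] w 0.0159 gf 30.0 F [-1.  -0.8  4. ]
t 15.2 [0.5442 0.3926 0.2494] w 0.0503 gf 0.0 F [-0.4 -0.3  0. ]
[]
35 [0.5447767  0.39254658 0.05159546] [0.55211494 0.40253123 0.07378717] [0.53784512 0.38382721 0.0313122 ]
[(0.39, array([0.542, 0.388, 0.037]))]
```

```bash
python3 - <<'E'
from h import *
bot.gripper_to(.075)
p=rad(-.36,.42,.36); bot.move_ptp(p,best(p,ey))
g=w2(.003,-.002,.152); a=g+[0,0,.15]; bot.move_ptp(a,best(a,ey))
bot.servo_line(g+[0,0,.02],.15); print('hit',bot.servo_line(g,.04,contact_N=4)); st()
bot.gripper_to(.0); st()
bot.servo_line(g+[0,0,.03],.05); s=st()
c=cam('side','soap.png'); print(det('soap_mid',c,'side'))
im=c['image'][100:280,200:400][:,:,::-1]; cv2.imwrite('pics/soapc.png',cv2.resize(im,None,fx=3,fy=3,interpolation=cv2.INTER_CUBIC))
E
```

```text
hit False
t 20.9 [ 0.5917 -0.2202  0.1518] w 0.0751 gf 0.0 F [-0.2  0.2 -0.5]
t 21.6 [ 0.5917 -0.2203  0.1521] w 0.0365 gf 28.4 F [-0.6 -0.3  0.4]
t 22.3 [ 0.5916 -0.2202  0.1819] w 0.0364 gf 28.5 F [-0.1 -0.1 -1.9]
[(0.65, array([ 0.577, -0.233,  0.142]))]
```

View pics/soapc.png

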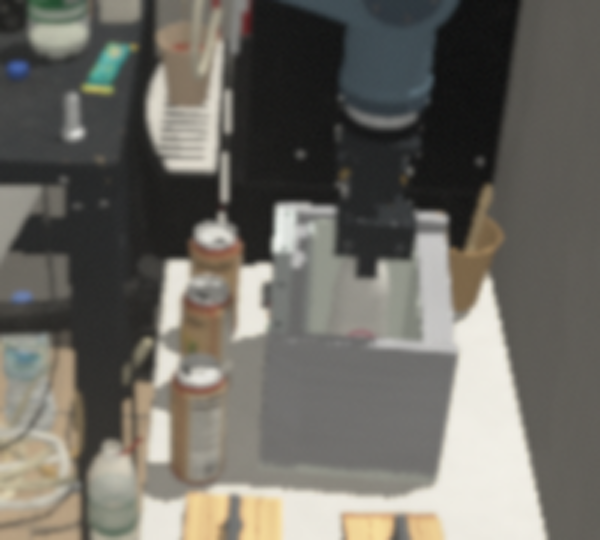

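The gripper is holding something 36 mm wide. A pink patch shows low at crop (360,335), so I'll lift a bit more and check.

```bash
python3 - <<'E'
from h import *
s=bot.sense(); bot.servo_line(np.array(s['position'])+[0,0,.10],.08); st()
c=cam('side'); 
im=c['image'][100:260,220:380][:,:,::-1]; cv2.imwrite('pics/soapd.png',cv2.resize(im,None,fx=3,fy=3,interpolation=cv2.INTER_CUBIC))
E
```

```text
t 23.8 [ 0.5911 -0.2199  0.2806] w 0.0366 gf 28.5 F [-0.8  0.1 -2. ]
```

View pics/soapd.png

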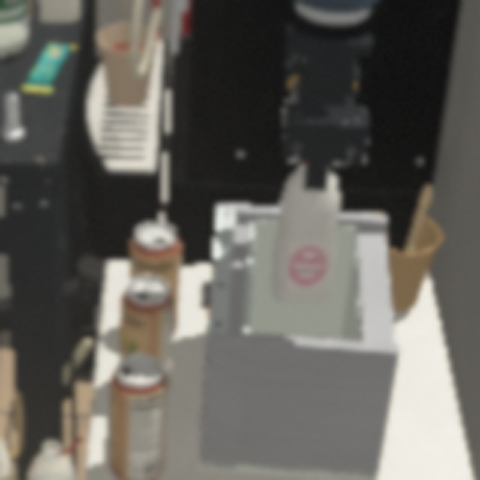

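The pink patch is just the label (crop (308,265)). The bottle hangs upright from the gripper, so I'll raise it over the rim and carry it to the bench.

```bash
python3 - <<'E'
from h import *
s=bot.sense(); p=np.array(s['position']); bot.servo_line([p[0],p[1],.36],.15)
q=rad(-.36,.42,.36); bot.servo_line(q,.25)
to_bench((.472,.434),.138+HP,opn=.07)
c=cam('top'); P=cloud(c)
for sp in((.545,.393),(.472,.434)):
  m=(abs(P[...,0]-sp[0])<.04)&(abs(P[...,1]-sp[1])<.04)&(P[...,2]>.03); print(m.sum(),P[m].mean(0),P[m].max(0))
c=cam('side','bench.png'); print(det('soap_mid',c,'side'),det('nozzle_mid',c,'side'))
im=c['image'][70:190,150:310][:,:,::-1]; cv2.imwrite('pics/benchc.png',cv2.resize(im,None,fx=3,fy=3,interpolation=cv2.INTER_CUBIC))
E
```

```text
hit True
t 29.7 [0.4717 0.4338 0.1431] w 0.0367 gf 28.5 F [-0.7 -0.7  4.6]
t 31.4 [0.4715 0.4336 0.3631] w 0.0701 gf 0.0 F [ 0.2 -0.1  0.1]
34 [0.54463404 0.39224849 0.05236485] [0.55255139 0.40161632 0.07329668]
284 [0.46816511 0.41881488 0.12422036] [0.49627776 0.45070171 0.20803689]
[(0.93, array([0.466, 0.413, 0.095]))] [(0.62, array([0.546, 0.386, 0.034]))]
```

View pics/benchc.png

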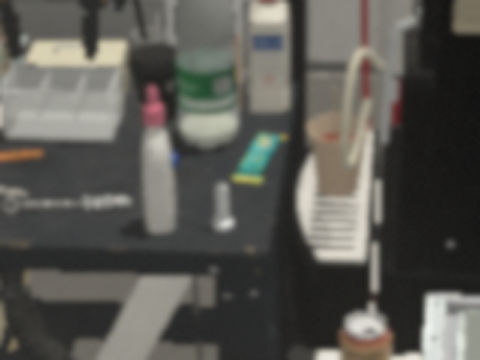

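Both stand upright: the soap at crop (157,165) and the nozzle at (222,205). Cans are next.

```bash
cat > can.py <<'E'
from h import *
import sys
def can(px,py,ty):
    """pick the can at well (px,py), stand it at well (.005,ty)"""
    H=.116-HP
    g=w2(px,py,H); a=g+[0,0,.10]; bot.gripper_to(.068)
    bot.move_ptp(a,best(a,ey)); print('hit',bot.servo_line(g,.12,contact_N=6))
    bot.gripper_to(0); s=st()
    if not .045<s['width']<.056: sys.exit('no can')
    bot.servo_line(g+[0,0,.22],.25)
    t=w2(.005,ty,.014+H); up=np.array([t[0],t[1],H+.22])
    bot.move_ptp(up,best(up,ex)); bot.servo_line(t+[0,0,.015],.15)
    print('down',bot.servo_line(t-[0,0,.003],.03,contact_N=4)); st()
    bot.gripper_to(.060); bot.servo_line(up,.25)
for a in eval(sys.argv[1]): can(*a)
c=cam('top','can%d.png'%bot.sense()['clock']); print(det('can_a_mid',c,'top'))
E
python3 - <<'E'
from h import *
p=rad(-.25,.42,.34); bot.move_ptp(p,best(p,ey))
E
python3 can.py '[(-.1476,.0963,.062)]'
```

```text
hit False
t 36.2 [ 0.5198 -0.0558  0.098 ] w 0.0514 gf 30.0 F [-0.1  0.5  4.7]
down True
t 40.5 [ 0.6284 -0.1677  0.1119] w 0.051 gf 30.0 F [-0.1 -0.1  4. ]
[]
```

```bash
python3 can.py '[(-.1473,.0026,0.0),(-.1444,-.1196,-.062)]'; python3 - <<'E'
from h import *
p=rad(-.0,.35,.40); bot.move_ptp(p,best(p,ey))
c=cam('top','cans.png'); print(det('can_a_mid',c,'top'),det('board_a_grip',c,'top')); cs=cam('side'); print(det('board_a_grip',cs,'side'))
np.savez('top2.npz',P=cloud(c),I=c['image'])
im=c['image'][110:300,220:420][:,:,::-1]; cv2.imwrite('pics/cansc.png',cv2.resize(im,None,fx=3.1,fy=3.1,interpolation=cv2.INTER_CUBIC))
E
```

```text
hit False
t 45.0 [ 0.4688 -0.1347  0.098 ] w 0.0511 gf 30.0 F [-0.6 -2.6  5.3]
down True
t 49.4 [ 0.5947 -0.2199  0.1119] w 0.0511 gf 30.0 F [0.8 0.5 3.5]
hit False
t 53.6 [ 0.4044 -0.2388  0.098 ] w 0.0519 gf 30.0 F [-0.4 -0.2  3.6]
down True
t 57.8 [ 0.5608 -0.2719  0.1119] w 0.0518 gf 30.0 F [-0.3  0.4  4.3]
[(0.76, array([ 0.617, -0.167,  0.138]))]
[(0.81, array([ 0.618, -0.165,  0.139])), (0.54, array([ 0.664, -0.052,  0.049]))] [(0.9, array([ 0.415, -0.374,  0.018]))]
[(0.59, array([ 0.411, -0.392,  0.017])), (0.49, array([ 0.491, -0.46 ,  0.016]))]
```

View pics/cansc.png

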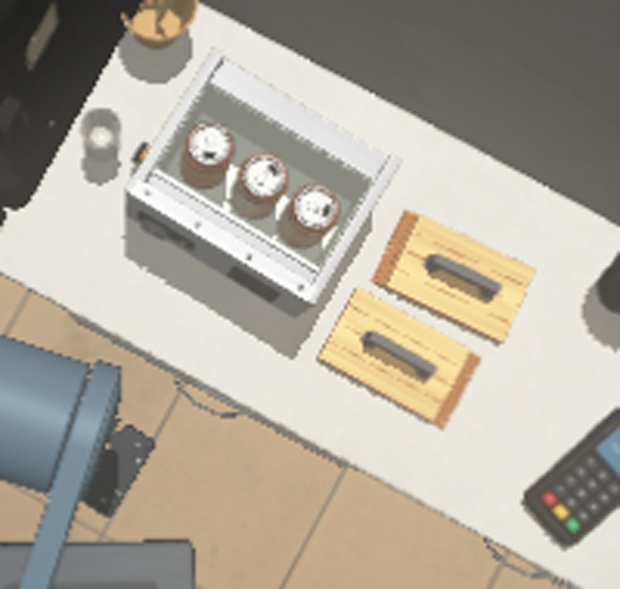

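The three cans stand in the well at crop (208,150), (263,178) and (315,212). The lower board has been knocked aside: its bar is now at (398,355), and the other board's bar is at (463,278). I'll measure the boards again.

```bash
cat >> h.py <<'E'
def board(c,P,u0,v0,sg):
    """pose of the board whose bar is near pixel (u0,v0): grip xy and x axis (sg: sign of x axis along well y)"""
    I=c['image'].astype(int); z=P[...,2]; ok=np.isfinite(z)&(z>-.02)&(z<.07)
    box=np.zeros(z.shape,bool); box[max(v0-40,0):v0+41,u0-45:u0+46]=1
    wood=box&ok&((I[...,0]-I[...,2])>45)
    n,l=cv2.connectedComponents(cv2.morphologyEx(wood.astype(np.uint8),cv2.MORPH_OPEN,np.ones((2,2))))
    k=[l[v,u] for v in range(v0-15,v0+16) for u in range(u0-15,u0+16) if l[v,u]]; k=np.bincount(k).argmax()
    w=P[l==k]; bar=P[box&(I.max(-1)<115)&(z>.03)&(z<.065)&(np.hypot(P[...,0]-P[v0,u0,0],P[...,1]-P[v0,u0,1])<.055)]
    (cx,cy),(a,b),an=cv2.minAreaRect(w[:,:2].astype(np.float32)); an=np.radians(an)
    if b>a: an+=np.pi/2
    x=np.array([np.cos(an),np.sin(an),0]); x*=np.sign(x@ey)*sg
    m=(bar[:,:2].max(0)+bar[:,:2].min(0))/2
    return dict(c=np.array([cx,cy]),size=(a,b),x=x,bar=m,gripw=np.array([cx,cy])+.006*x[:2])
E
python3 - <<'E'
from h import *
c=cam('top');P=cloud(c)
for nm,u,v,sg in(('A',348,224,1),('B',369,200,-1)):
    b=board(c,P,u,v,sg); print(nm,b); print(' bar ang to ey',np.degrees(np.arctan2(np.cross(b['x'],ey*sg)[2],b['x']@ey*sg)))
    for s in(1,-1):
        y=np.cross([0,0,1],b['x'])*s
        q=bot.ik([*b['bar'],.03],down(y)); print(s,None if q is None else np.round(q,2))
        # seat orientation: board x-> ex, board y -> ey : tool y = s*ey
        for yy in(.048,-.048):
            q=bot.ik(w2(.0085,yy,.196-HP),down(s*ey)); print('  seat',None if q is None else np.round(q,2))
E
```

```text
A {'c': array([ 0.41067067, -0.38207883]), 'size': (0.1608065813779831, 0.08779843151569366), 'x': array([0.49294204, 0.87006215, 0.        ]), 'bar': array([ 0.41686662, -0.36878765]), 'gripw': array([ 0.41362832, -0.37685845])}
 bar ang to ey -3.5699457169970628
1 [-0.94  0.42  1.78 -0.    0.94  2.72]
  seat [-0.47  0.4   1.46 -0.    1.28 -1.46]
  seat [-0.62  0.35  1.52 -0.    1.27 -1.61]
-1 [-0.94  0.42  1.78 -0.    0.94 -0.42]
  seat [-0.47  0.4   1.46 -0.    1.28  1.68]
  seat [-0.62  0.35  1.52 -0.    1.27  1.53]
B {'c': array([nan, nan]), 'size': (0.0, 0.0), 'x': array([-1., -0., -0.]), 'bar': array([ 0.49888569, -0.44291189]), 'gripw': array([nan, nan])}
 bar ang to ey 56.89591655717287
1 [-0.9   0.61  1.48 -0.    1.05  0.67]
  seat [-0.47  0.4   1.46 -0.    1.28 -1.46]
  seat [-0.62  0.35  1.52 -0.    1.27 -1.61]
-1 [-0.9   0.61  1.48 -0.    1.05 -2.47]
  seat [-0.47  0.4   1.46 -0.    1.28  1.68]
  seat [-0.62  0.35  1.52 -0.    1.27  1.53]
```

```bash
cat > bd.py <<'E'
from h import *
def pick(gxy,x,s):
    y=np.cross([0,0,1],x)*s; R=down(y); g=np.array([*gxy,.044-HP])
    bot.gripper_to(.045); bot.move_ptp(g+[0,0,.10],R); print('hit',bot.servo_line(g,.1,contact_N=6)); st()
    bot.gripper_to(0); sn=st(); json.dump(sn['position'].tolist() if hasattr(sn['position'],'tolist') else list(sn['position']),open('pick.json','w'))
    bot.servo_line(g+[0,0,.05],.08); st(); bot.servo_line(g+[0,0,.33],.25)
def pose(xt,zt,th,yh,s,dx=0,zp=.0253):
    th=np.radians(th); xb=np.cos(th)*ex+np.sin(th)*ez; zb=-np.sin(th)*ex+np.cos(th)*ez
    yt=s*ey; R=np.column_stack([np.cross(yt,-zb),yt,-zb])
    return w2(xt,yh,zt)+(.0855+dx)*xb+zp*zb, R
def go(xt,zt,th,yh,s,vel=.05,N=None,**k):
    p,R=pose(xt,zt,th,yh,s,**k); return bot.servo_line(p,vel,frame=R,contact_N=N)
E
python3 - <<'E'
from bd import *
c=cam('top');P=cloud(c); b=board(c,P,348,224,1); print(b['gripw'],b['bar'])
x=b['x']; s=-1
for a in((-.04,.25,17),(-.078,.1525,17),(-.078,.1525,0)): 
    for yh in(.048,-.048):
        for ss in (1,-1): q=bot.ik(*pose(*a,yh,ss)); print(a,yh,ss,None if q is None else np.round(q,2))
g=(b['gripw']+b['bar'])/2
p=rad(-.6,.45,.36); bot.move_ptp(p,best(p,ey))
pick(g,x,s)
p,R=pose(-.04,.25,17,.048,s); bot.move_ptp(p,R); st()
cc=cam('side','hov.png'); im=cc['image'][90:270,200:400][:,:,::-1]; cv2.imwrite('pics/hovc.png',cv2.resize(im,None,fx=3,fy=3,interpolation=cv2.INTER_CUBIC))
cc=cam('top','hovt.png'); np.savez('hovt.npz',P=cloud(cc),I=cc['image'])
E
```

```text
[ 0.41294125 -0.37654498] [ 0.41677994 -0.36892705]
(-0.04, 0.25, 17) 0.048 1 [-0.45  0.17  1.52 -0.04  1.15 -1.43]
(-0.04, 0.25, 17) 0.048 -1 [-0.45  0.17  1.52 -0.04  1.15  1.71]
(-0.04, 0.25, 17) -0.048 1 [-0.62  0.12  1.58  0.01  1.14 -1.62]
(-0.04, 0.25, 17) -0.048 -1 [-0.62  0.12  1.58  0.01  1.14  1.52]
(-0.078, 0.1525, 17) 0.048 1 [-0.44  0.18  1.72 -0.05  0.95 -1.41]
(-0.078, 0.1525, 17) 0.048 -1 [-0.44  0.18  1.72 -0.05  0.95  1.73]
(-0.078, 0.1525, 17) -0.048 1 [-0.63  0.13  1.78  0.02  0.94 -1.63]
(-0.078, 0.1525, 17) -0.048 -1 [-0.63  0.13  1.78  0.02  0.94  1.51]
(-0.078, 0.1525, 0) 0.048 1 [-0.47  0.4   1.46 -0.    1.28 -1.46]
(-0.078, 0.1525, 0) 0.048 -1 [-0.47  0.4   1.46 -0.    1.28  1.68]
(-0.078, 0.1525, 0) -0.048 1 [-0.62  0.35  1.52 -0.    1.27 -1.61]
(-0.078, 0.1525, 0) -0.048 -1 [-0.62  0.35  1.52 -0.    1.27  1.53]
hit False
t 64.8 [ 0.4153 -0.3732  0.026 ] w 0.0451 gf 0.0 F [-0.3 -0.4  0.3]
t 65.4 [ 0.415  -0.3729  0.0255] w 0.0115 gf 30.0 F [ 0.7 -1.2  1.8]
t 66.2 [ 0.4147 -0.3726  0.0752] w 0.0117 gf 30.0 F [ 0.2 -0.1 -2.7]
t 69.3 [ 0.6451 -0.1959  0.299 ] w 0.0113 gf 30.0 F [-0.4  0.1 -2.2]
```

View pics/hovc.png

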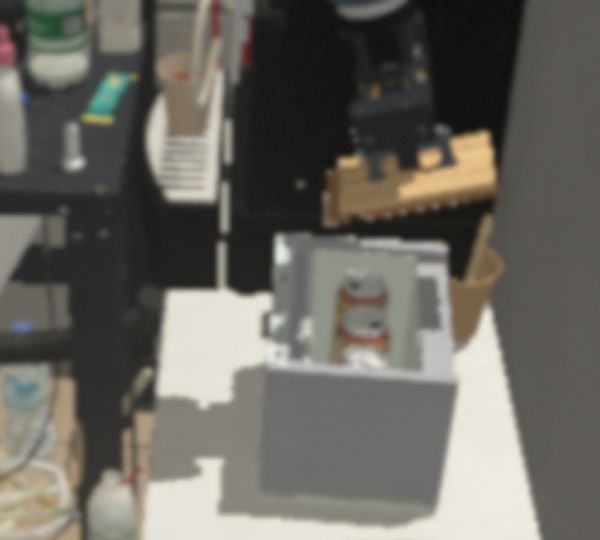

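The board is held with its tongue to the left at crop (330,195), low, and the free edge raised. I'll start the insertion.

```bash
python3 - <<'E'
from bd import *
s=-1;y=.048
go(-.050,.175,17,y,s,.08)
for a in((-.055,.1615),(-.062,.1568),(-.068,.1553),(-.073,.1537)):
    h=go(*a,17,y,s,.03,8); print(a,h); sn=st()
    if h: break
else:
    h=go(-.084,.1528,17,y,s,.02,8); print('in',h); sn=st()
    # actual tongue from tcp
    d=np.array(sn['position'])-pose(-.084,.1528,17,y,s)[0]; print('short of -84 by',d@ex,'y',d@ey,'z',d[2])
E
```

```text
(-0.055, 0.1615) False
t 71.1 [ 0.6327 -0.1874  0.2106] w 0.0115 gf 30.0 F [-0.1 -0.  -2.8]
(-0.062, 0.1568) False
t 71.5 [ 0.6267 -0.1833  0.2059] w 0.0114 gf 30.0 F [ 0.2 -0.7 -3. ]
(-0.068, 0.1553) False
t 71.9 [ 0.6217 -0.1801  0.2045] w 0.0116 gf 30.0 F [-1.2  0.1 -3.4]
(-0.073, 0.1537) False
t 72.2 [ 0.6175 -0.1773  0.2028] w 0.0114 gf 30.0 F [-0.8 -0.2 -2.5]
in True
t 72.7 [ 0.6115 -0.1735  0.2038] w 0.0117 gf 30.0 F [ 4.2 -2.3 -2.1]
short of -84 by 0.003647608174207413 y -2.8052301253819293e-05 z 0.0017913113331061437
```

```bash
cat >> bd.py <<'E'
def seat(xn,y,s):
    go(xn,.1528,17,y,s,.02)
    for th in(13,9,6,4,2,1,0):
        h=go(xn,.1526,th,y,s,.03,15); sn=st()
        if h: print('contact at',th); break
    return sn
E
python3 - <<'E'
from bd import *
seat(-.0789,.048,-1)
E
```

```text
t 73.3 [ 0.6153 -0.1761  0.1959] w 0.0117 gf 30.0 F [ 0.4 -1.1 -2.2]
t 73.7 [ 0.6177 -0.1775  0.1906] w 0.0115 gf 30.0 F [ 0.5 -0.8 -2. ]
t 74.0 [ 0.6193 -0.1785  0.1864] w 0.0118 gf 30.0 F [ 1.  -0.5 -1.6]
t 74.3 [ 0.6203 -0.1792  0.1837] w 0.0115 gf 30.0 F [ 0.5 -1.  -2. ]
t 74.5 [ 0.6211 -0.1798  0.1807] w 0.0113 gf 30.0 F [-0.2  0.5 -2.3]
t 74.8 [ 0.6216 -0.18    0.1794] w 0.0118 gf 30.0 F [-0.8  0.8 -2.3]
t 75.0 [ 0.6221 -0.1804  0.1778] w 0.0115 gf 30.0 F [ 0.4  1.  -1.6]
```

```bash
python3 - <<'E'
from bd import *
s=-1;y=.048
print(go(-.0789,.151,0,y,s,.02,5)); st()
bot.gripper_to(.035); p=np.array(bot.sense()['position']); bot.servo_line(p+[0,0,.15],.2)
q=rad(-.1,.38,.38); bot.move_ptp(q,best(q,ey)); st()
c=cam('top','seat1.png'); P=cloud(c); b=board(c,P,369,200,-1); print(b)
# seated board heights in well frame
Q=P-np.array([W[0],W[1],0]); X=Q@ex; Y=Q@ey; Z=Q[...,2]
for lo in np.arange(-.07,.09,.02):
    m=(X>lo)&(X<lo+.02)&(abs(abs(Y-.048)-.028)<.012); print(round(lo,2),m.sum(),np.round(np.nanmedian(Z[m]),4))
im=c['image'][110:270,230:410][:,:,::-1]; cv2.imwrite('pics/seat1c.png',cv2.resize(im,None,fx=3.5,fy=3.5,interpolation=cv2.INTER_CUBIC))
E
```

```text
False
t 75.3 [ 0.6222 -0.1805  0.1775] w 0.0116 gf 30.0 F [-2.7  1.   4.9]
t 77.8 [ 0.3786 -0.0383  0.3797] w 0.0349 gf 0.0 F [ 0.1  0.3 -0.2]
{'c': array([ 0.4999496 , -0.44617462]), 'size': (0.1558951884508133, 0.08966928720474243), 'x': array([-0.46730678, -0.88409523, -0.        ]), 'bar': array([ 0.49792166, -0.44387126]), 'gripw': array([ 0.49714576, -0.45147919])}
-0.07 99 0.1653
-0.05 100 0.1666
-0.03 97 0.1668
-0.01 95 0.1669
0.01 98 0.1669
0.03 97 0.1672
0.05 96 0.1677
0.07 65 0.166
```

View pics/seat1c.png

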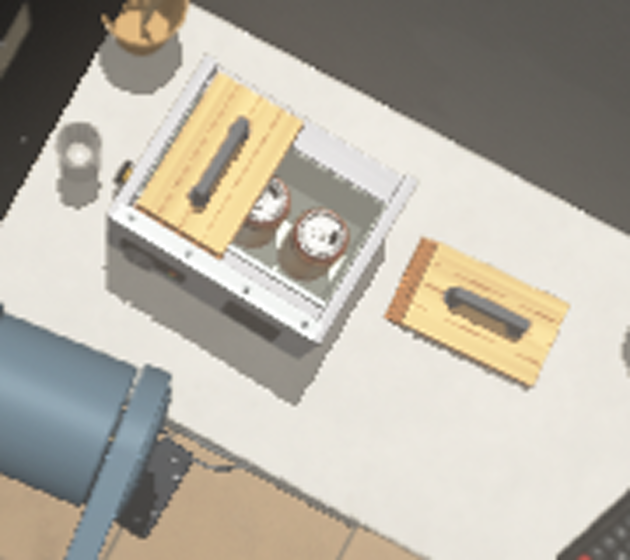

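The first board lies flat and level in the left half (crop (218,165)). The second board is undisturbed, with its bar at (487,312).

```bash
python3 - <<'E'
from bd import *
s=1;y=-.048
c=cam('top');P=cloud(c); b=board(c,P,369,200,-1)
x=np.array(b['x']); g=b['bar']+.33*(b['gripw']-b['bar']); print(g,b['bar'])
# bar direction check
p=rad(-.6,.45,.36); bot.move_ptp(p,best(p,ey))
pick(g,x,s)
p,R=pose(-.04,.25,17,y,s); bot.move_ptp(p,R)
go(-.050,.180,17,y,s,.08)
for a in((-.055,.1615),(-.062,.1568),(-.068,.1553),(-.073,.1537)):
    h=go(*a,17,y,s,.03,8); print(a,h); sn=st()
    if h: break
else:
    h=go(-.084,.1528,17,y,s,.02,8); print('in',h); sn=st()
    d=np.array(sn['position'])-pose(-.084,.1528,17,y,s)[0]; print('short of -84 by',d@ex,'y',d@ey,'z',d[2])
E
```

```text
[ 0.49772721 -0.44557908] [ 0.49864723 -0.44306679]
hit False
t 81.8 [ 0.4982 -0.4462  0.0262] w 0.0453 gf 0.0 F [0.3 0.5 0.8]
t 82.4 [ 0.4981 -0.4459  0.0256] w 0.0116 gf 30.0 F [ 2.1 -0.4  0.5]
t 83.2 [ 0.4976 -0.4454  0.0752] w 0.0116 gf 30.0 F [-0.   0.  -4.1]
(-0.055, 0.1615) False
t 87.4 [ 0.5804 -0.2678  0.2108] w 0.0118 gf 30.0 F [-0.3  0.  -3.7]
(-0.062, 0.1568) False
t 87.8 [ 0.5743 -0.2638  0.2059] w 0.0118 gf 30.0 F [-0.2  0.6 -4.2]
(-0.068, 0.1553) False
t 88.2 [ 0.5693 -0.2605  0.2045] w 0.0115 gf 30.0 F [ 0.5 -0.4 -3.5]
(-0.073, 0.1537) False
t 88.5 [ 0.565  -0.2578  0.2028] w 0.0114 gf 30.0 F [ 0.2 -0.3 -3.4]
in True
t 88.9 [ 0.5601 -0.2548  0.2038] w 0.0114 gf 30.0 F [ 4.5 -3.  -2.7]
short of -84 by 0.005000107698790726 y -0.0002029196967478172 z 0.0017582153500478592
```

Contact came at nominal -79.0 mm, which matches the groove's back wall. I'll seat the board.

```bash
python3 - <<'E'
from bd import *
s=1;y=-.048
seat(-.0775,y,s)
print(go(-.0775,.151,0,y,s,.02,5)); st()
bot.gripper_to(.035); p=np.array(bot.sense()['position']); bot.servo_line(p+[0,0,.15],.2)
q=rad(-.1,.38,.38); bot.move_ptp(q,best(q,ey)); st()
c=cam('top','seat2.png'); P=cloud(c)
Q=P-np.array([W[0],W[1],0]); X=Q@ex; Y=Q@ey; Z=Q[...,2]
for yy in(.048,-.048):
  print([float(np.round(np.nanmedian(Z[(X>lo)&(X<lo+.02)&(abs(abs(Y-yy)-.028)<.012)]),4)) for lo in np.arange(-.07,.07,.02)])
cs=cam('side'); print(det('jigger',c,'top'),det('soap_mid',cs,'side'),det('nozzle_mid',cs,'side'))
a=cv2.resize(c['image'][110:230,235:365][:,:,::-1],(400,370)); b=cv2.resize(cs['image'][90:270,160:360][:,:,::-1],(400,370))
cv2.imwrite('pics/seat2c.png',np.hstack([a,b]))
E
```

```text
t 89.6 [ 0.5641 -0.2572  0.1958] w 0.012 gf 30.0 F [ 0.5 -0.8 -3.8]
t 90.0 [ 0.5663 -0.2585  0.1904] w 0.0114 gf 30.0 F [ 1.2 -1.2 -2.6]
t 90.3 [ 0.568  -0.2596  0.1864] w 0.0115 gf 30.0 F [ 0.2 -0.6 -3.3]
t 90.5 [ 0.5691 -0.2604  0.1837] w 0.0116 gf 30.0 F [-0.1 -0.  -3.8]
t 90.8 [ 0.57   -0.261   0.1807] w 0.0114 gf 30.0 F [ 0.1 -0.8 -3.2]
t 91.0 [ 0.5704 -0.2612  0.1794] w 0.0114 gf 30.0 F [-0.2 -0.9 -4. ]
t 91.3 [ 0.5708 -0.2616  0.1778] w 0.0114 gf 30.0 F [-0.4  0.7 -3.8]
False
t 91.5 [ 0.571  -0.2617  0.1776] w 0.0115 gf 30.0 F [-3.5  2.3  4. ]
t 94.1 [ 0.3786 -0.0384  0.3797] w 0.0352 gf 0.0 F [ 0.6 -0.4  0.1]
[0.1661, 0.1665, 0.167, 0.1667, 0.1668, 0.1671, 0.1672, 0.1653]
[0.1657, 0.1664, 0.1679, 0.1667, 0.1671, 0.1669, 0.1672, 0.1656]
[(0.44, array([ 0.664, -0.054,  0.051]))] [(0.87, array([0.466, 0.414, 0.098]))] []
```

View pics/seat2c.png

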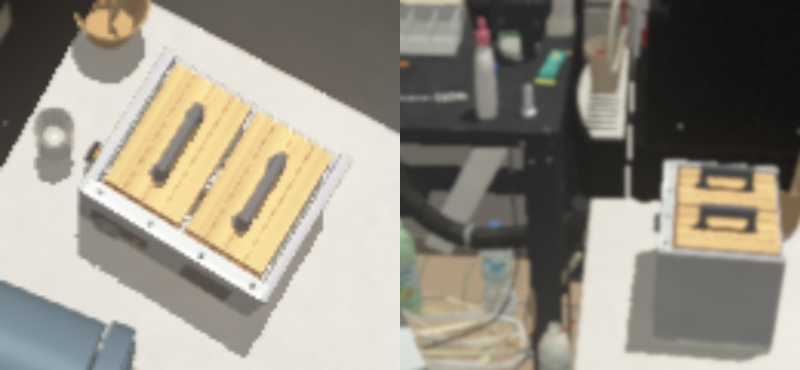

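The left panel shows both boards flat and side by side, with their bars at (178,145) and (260,192), and the jigger standing at (55,135). The right panel shows the soap at (485,70) and the nozzle at (528,100), both upright on the bench. I'm handing it in.

```bash
python3 -c "
from plant import bot
print(bot.sign_off())"
```

```text
the job is handed in; nothing more can be done
None
```

I handed the job in at about 94 s of simulated time, but the sign-off returned no verdict: by the last pictures, both boards lie flat over the three cans in the well, the soap and nozzle stand upright on the bench, and the jigger hasn't moved.

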